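# Flip the tag of the empty display bay

## Task

One of the three bays on the display plinth holds only a bare black base, its model being out on loan. With a fingertip, gently push the tag at the front of that bay up and right over its hinge until it lies flat on the other side with its cross-bar face up, without pinching it. Leave the other two tags as they are, and do not move or lift the models, the base, the jar or the screwdriver.

Things in the scene. Friction and masses are not known exactly. Their poses are not given: they have to be found in the camera images.
- plinth: White display plinth, 200 x 320 mm, 30 mm high, fixed to the desk. Origin: centre of its underside. Its x axis points to its back (about world +y, its yaw is 1.57 +/- 0.2), its y axis back to the robot, z up. Its front, with the tags, faces world -y. Three bays in a row 100 mm apart along its y axis. Thin clear fences 20 mm high stand on the plinth between and behind the bays, not in front.
- bay0 (a point): Centre of the near (closest to the robot) bay, on the plinth's top (30 mm above the desk), where a display base stands.
- pivot0 (a point): Middle of the hinge line of the near bay's tag: 90 mm above the desk, 15 mm behind the plinth's front edge. The hinge line is level, along the plinth's y axis. Two posts 6 mm thick and 12 mm deep carry it, centred 37 mm either side of this point and ending 8 mm above it. Its x axis is the plinth's.
- lip0 (a point): Middle of the round grey lip (12 mm diameter, 60 mm long, parallel to the hinge) along the free edge of the near bay's tag, 70 mm from its hinge line. It moves with the tag.
- tag0 (a joint): Angle of the near bay's tag, a white plate 60 mm wide, 4 mm thick, about 40 g. 0 (start): level, free edge out in front of the plinth, round boss up, its front 55 mm clear over the desk. 1.57: upright. 3.14: turned over, level, free edge to the model, cross bar up. Damped, no spring: about 0.4 N at the lip raises it; well past upright it falls over by itself in 1 to 3 s, short of it, back.
- bay1 (a point): Centre of the middle bay, on the plinth's top (30 mm above the desk), where a display base stands.
- pivot1 (a point): Middle of the hinge line of the middle bay's tag: 90 mm above the desk, 15 mm behind the plinth's front edge. The hinge line is level, along the plinth's y axis. Two posts 6 mm thick and 12 mm deep carry it, centred 37 mm either side of this point and ending 8 mm above it. Its x axis is the plinth's.
- lip1 (a point): Middle of the round grey lip (12 mm diameter, 60 mm long, parallel to the hinge) along the free edge of the middle bay's tag, 70 mm from its hinge line. It moves with the tag.
- tag1 (a joint): Angle of the middle bay's tag, a white plate 60 mm wide, 4 mm thick, about 40 g. 0 (start): level, free edge out in front of the plinth, round boss up, its front 55 mm clear over the desk. 1.57: upright. 3.14: turned over, level, free edge to the model, cross bar up. Damped, no spring: about 0.4 N at the lip raises it; well past upright it falls over by itself in 1 to 3 s, short of it, back.
- bay2 (a point): Centre of the far (farthest from the robot) bay, on the plinth's top (30 mm above the desk), where a display base stands.
- pivot2 (a point): Middle of the hinge line of the far bay's tag: 90 mm above the desk, 15 mm behind the plinth's front edge. The hinge line is level, along the plinth's y axis. Two posts 6 mm thick and 12 mm deep carry it, centred 37 mm either side of this point and ending 8 mm above it. Its x axis is the plinth's.
- lip2 (a point): Middle of the round grey lip (12 mm diameter, 60 mm long, parallel to the hinge) along the free edge of the far bay's tag, 70 mm from its hinge line. It moves with the tag.
- tag2 (a joint): Angle of the far bay's tag, a white plate 60 mm wide, 4 mm thick, about 40 g. 0 (start): level, free edge out in front of the plinth, round boss up, its front 55 mm clear over the desk. 1.57: upright. 3.14: turned over, level, free edge to the model, cross bar up. Damped, no spring: about 0.4 N at the lip raises it; well past upright it falls over by itself in 1 to 3 s, short of it, back.
- van: Model van, 69 mm long, 34 mm wide, on a black display base 96 x 50 x 8 mm; 43 mm high over all, about 120 g, loose on the plinth in one of the bays. Origin: centre of the base's underside.
- racer: Low model racing car with a rear wing, on the same kind of black base (96 x 50 x 8 mm); 36 mm high over all, about 110 g, loose in one of the bays. Origin: centre of the base's underside.
- bare_base: Black display base, 96 x 50 x 8 mm, without any model on it, only two steel screw ends 6 mm high and 6 mm thick; about 60 g, loose in one of the bays: this is the empty bay. Origin: centre of its underside.
- jar: Closed polish jar, 56 mm diameter, 65 mm high, standing on the desk behind the plinth (+y). Origin: centre of its underside.
- screwdriver: Small screwdriver, 160 mm long, lying on the desk some way in front of the plinth (-y). Origin: underside at mid-length.
Things that resemble listed ones, but are neither listed nor needed, are in the scene too. Leave any purple or white look-alike of the bare_base alone.

How it is judged:
By the outcome, as a careful person would: the job done as asked, in the order asked, and still so for the second after the job is handed in, with the robot touching nothing.
It also fails if it takes over 42 s, if anything falls off the work surface, if the arm or the gripper's body presses on something with over 40 N, if the wrist force passes 120 N, or if a joint passes its speed limit or range.

## Robot

A 6-joint arm with a two-finger parallel gripper is mounted at the origin on the work surface. World frame = base frame: x ahead of the robot, y to its left, z up, the work surface at z = 0. Lengths are in mm, angles in rad, forces in N, time in s.
With the tool pointing down it reaches from about 400 to 925 mm from the base axis. Payload 12.5 kg.
Tool frame: the origin (TCP) lies midway between the tips of the shut fingers; the grasp point (between the pads) lies 19 mm behind it; z points along the fingers, y is the line along which they close (so a half turn about z gives the same grasp; the last joint's range is limited). The gripper opens to 95 mm and grips with 3 to 60 N. Pads are 20 mm wide; open, the fingers measure 119 mm over their backs; the gripper's body (75 mm by 180 mm) begins 59 mm behind the grasp point.
Start: joints at [1.068, 0.491, 1.559, -0, 1.092, -0.106], TCP at [241.528, 576.464, 214.661] pointing down, gripper open.
Joint ranges: [-3.1, 3.1], [-0.84, 2.19], [0.05, 2.79], [-1.13, 4.28], [0.06, 2.93], [-2.69, 2.69]. Speed limits (rad/s): [2.22, 2.22, 2.79, 3.14, 3.14, 3.14].

## Interface

Orientations are given as [roll, pitch, yaw] about the fixed x, y, z axes, in that order (R = Rz(yaw) Ry(pitch) Rx(roll)).
In Python, from cell import readout, eyes, env gives the robot as it stands.
- The arm moves only by the tool move_arm, never from a script. Its argument "plan" is a list of rows, each a list of 3 entries, a list of its own where there are three numbers: the turn, a rotation vector about the tool's x, y, z in degrees, then the shift along the tool's x, y, z in m, then the gripper command: -1 is shut, 1 is fully open, values between are in proportion. In form: [[[ax, ay, az], [x, y, z], jaw], ...]. A call has 1 to 5 rows; each row is the pose to reach, as a shift and turn from the pose commanded when the call began, along the tool's axes at that moment; what a row does not reach only later rows make up. A row lasts 1/8 s, in which the tool goes at most 62.5 mm and 10.7 degrees, less where a joint would pass 70% of its speed; a pose out of reach is approached as far as the arm can. A call with a gripper value outside its range is refused whole. The fingers move at their own pace and stop on an object; the grip force is fixed at half the most. Time passes only in rows, so rows that repeat a pose let the fingers close. It gives the time, the measured TCP pose, the force, the opening and the grip force at its end, in the units of the state.
- readout.state(): the state, without advancing time (a new reading comes with each control period).
- eyes.read_camera(name): name is "scene" or "side" or "wrist"; returns a dict with "img" (480x640x3 uint8, red, green, blue), "K" (3x3 intrinsics, pixels), "extrinsics" (4x4, takes a point from camera to world coordinates). Camera axes: x right, y up, looking along -z (the intrinsics and any distortion apply to the point x, -y, -z); pixel columns grow to the right and rows downward; lengths in mm; the calibration is good to about 2 mm. The wrist camera is an equidistant fisheye: a pixel r from the principal point sees the ray r / f radians off the axis. A picture is of the moment at which its call begins. There is no depth.
- env.job_done(): hands the job in; it is judged then, once.
Trained networks look in a picture, given as the dict that the camera call returned (one of the last four; its "shot" number tells which), for a name from the list of things; names that differ only in an ending like _2 or _b are one class to them, and where a whole thing is asked for, a point or a joint stands for the part that bears it (a point fixed in the world has none). Each returns a list of dicts, best first, with "score" (0 to 1); they miss things now and then, are a little off and sometimes report something else, mostly with a low value. They report only what shows in the picture. A call takes as long as a camera call. They do not tell look-alikes from the thing itself.
- eyes.cut_out(picture, name): "mask" (480x640 bool, what is visible of it) and "uv" ([column, row] in pixels, amid what is visible of it).
The state is a dict: "t": time; "joints": joint angles; "qvel": joint speeds; "tau": joint torques, N m; "eef_pos": TCP position; "tcp_rot": TCP orientation; "ft_force": force on the tool from outside, world axes, zero at the start; "moment": the same for the moment, N m; "opening": opening from 0.0 (shut) to 1.0 (fully open); "grip_force": force on a finger pad.
Only numpy, scipy, OpenCV 4.12 (cv2) and the standard library are available. Lean on these libraries where they do the work, as an engineer would, in place of code of your own. Each camera call takes 0.05 s, during which the arm holds its last target. There are 200 camera calls.

## Working session

There is one attempt and no reset: what is moved stays moved. The work goes in short steps, Python scripts to look and compute and a tool call to move; the robot and the scene stay as the last step left them, time stands still between calls to the robot, and variables do not carry over. Pictures are saved under pics/ and viewed, at most 10 in all, crops included, and the job is handed in when it is done.

Besides the shell and the picture viewer there is one more tool, called as name(argument=value, ...), one argument or row to a line, values as JSON. move_arm: Moves the arm, as the interface text tells. Its arguments: {"type":"object","properties":{"plan":{"type":"array","items":{"type":"array"}}},"required":["plan"]}

```bash
mkdir -p pics; ls; python3 - <<'E'
from cell import readout, eyes, env
import cv2, numpy as np
s=readout.state(); print({k:np.round(v,3).tolist() for k,v in s.items()})
ims=[]
for n in ["scene","side"]:
    p=eyes.read_camera(n); cv2.imwrite(f"pics/{n}0.png",p["img"][:,:,::-1])
    print(n,np.round(p["K"],1).tolist(),np.round(p["extrinsics"],3).tolist(),[k for k in p])
    for t in ["bare_base","van","racer","lip0","tag0","plinth","jar","screwdriver"]:
        r=eyes.cut_out(p,t); print(t,[(round(d["score"],2),np.round(d["uv"]).tolist(),int(d["mask"].sum())) for d in r])
E
```

```text
pics
{'t': 0.0, 'joints': [1.068, 0.492, 1.559, 0.0, 1.092, -0.106], 'qvel': [-0.002, -0.0, -0.001, -0.001, -0.002, 0.0], 'tau': [-0.002, -61.264, -25.817, 0.069, 0.048, -0.0], 'eef_pos': [241.392, 576.238, 214.047], 'tcp_rot': [-3.14, -0.0, 2.745], 'ft_force': [0.377, -0.126, -0.048], 'moment': [0.026, -0.013, -0.018], 'grip_force': 0.0, 'opening': 1.002}
scene [[617.0, 0.0, 315.9], [0.0, 617.0, 243.8], [0.0, 0.0, 1.0]] [[0.327, -0.768, 0.55, 1330.857], [0.945, 0.268, -0.186, -204.565], [-0.005, 0.581, 0.814, 1118.032], [0.0, 0.0, 0.0, 1.0]] ['img', 'K', 'extrinsics', 'shot']
bare_base [(0.61, [418.0, 239.0], 869), (0.36, [146.0, 218.0], 361), (0.22, [297.0, 278.0], 1146)]
van [(0.97, [367.0, 270.0], 1170)]
racer [(0.63, [336.0, 202.0], 874)]
lip0 [(0.83, [277.0, 236.0], 1011), (0.82, [266.0, 203.0], 853), (0.75, [295.0, 277.0], 1086)]
tag0 [(0.85, [266.0, 202.0], 823), (0.85, [291.0, 277.0], 1041), (0.57, [280.0, 233.0], 960)]
plinth [(0.72, [318.0, 247.0], 11481), (0.46, [454.0, 190.0], 745)]
jar [(0.61, [452.0, 189.0], 741)]
screwdriver [(0.78, [147.0, 214.0], 357)]
side [[530.1,
[... 156 characters left out ...]
.0, 0.0, 0.0, 1.0]] ['img', 'K', 'extrinsics', 'shot']
bare_base [(0.88, [223.0, 331.0], 1016), (0.76, [334.0, 279.0], 743), (0.7, [310.0, 345.0], 1110), (0.53, [345.0, 217.0], 599)]
van [(0.7, [292.0, 275.0], 770), (0.46, [335.0, 279.0], 662)]
racer [(0.72, [381.0, 283.0], 749), (0.62, [294.0, 274.0], 769), (0.47, [342.0, 265.0], 11292), (0.2, [389.0, 220.0], 588)]
lip0 [(0.81, [389.0, 217.0], 613), (0.76, [345.0, 215.0], 640), (0.62, [299.0, 212.0], 619)]
tag0 [(0.81, [301.0, 215.0], 576), (0.68, [344.0, 218.0], 591), (0.63, [386.0, 221.0], 583)]
plinth [(0.75, [343.0, 266.0], 10507)]
jar [(0.82, [352.0, 389.0], 1217), (0.6, [342.0, 263.0], 11142)]
screwdriver [(0.86, [426.0, 185.0], 342)]
```

View pics/scene0.png

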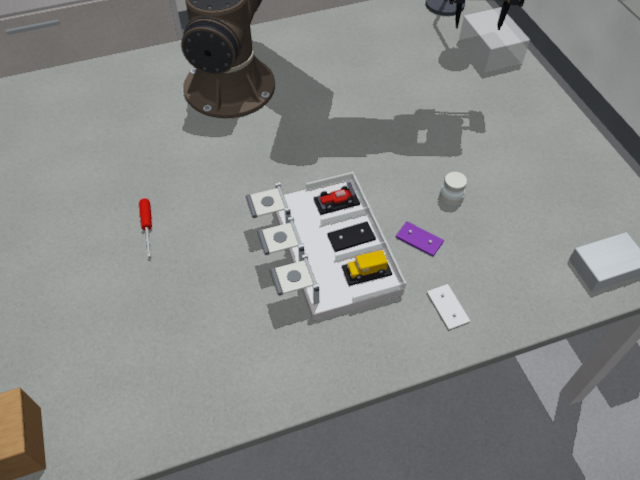

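View pics/side0.png

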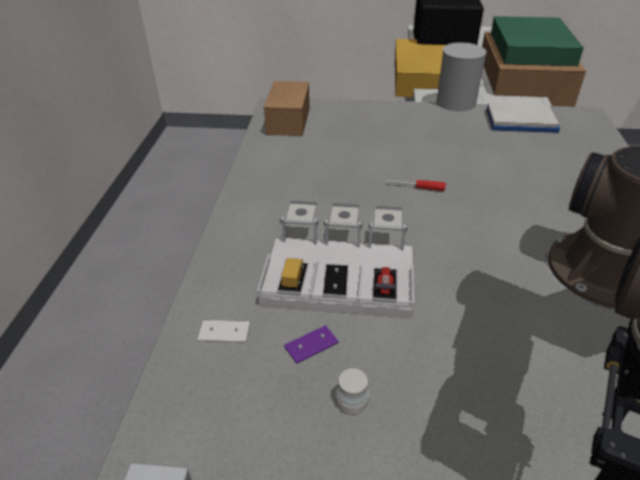

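The scene picture shows three tags at about (266,202), (280,237) and (294,277). The racer is at (336,198), a bare black base at (352,236) and the van at (368,267). Base candidates are black (352,236), purple (420,238) and white (448,306). Only the black one stands in a bay, the middle one, so the tag is tag1. I'll confirm that in a crop and measure.

```bash
cat > h.py <<'E'
import numpy as np
def ray(p,uv):
    K,E=p["K"],p["extrinsics"]; x=(uv[0]-K[0,2])/K[0,0]; y=(uv[1]-K[1,2])/K[1,1]
    return E[:3,3],E[:3,:3]@np.array([x,-y,-1])
def atz(p,uv,z):
    o,d=ray(p,uv); return o+d*(z-o[2])/d[2]
def proj(p,X):
    K,E=p["K"],p["extrinsics"]; c=E[:3,:3].T@(np.asarray(X,float)-E[:3,3])
    return np.array([K[0,2]+K[0,0]*c[0]/-c[2],K[1,2]-K[1,1]*c[1]/-c[2]])
E
python3 - <<'E'
from cell import readout, eyes, env
import cv2, numpy as np
from h import *
P={}
for n in ["scene","side"]:
    p=P[n]=eyes.read_camera(n)
    for t,z in [("tag1",92),("lip1",92),("racer",45),("van",50),("bare_base",38)]:
        for d in eyes.cut_out(p,t):
            v,u=np.nonzero(d["mask"]); c=[u.mean(),v.mean()]
            print(n,t,round(d["score"],2),np.round(c),np.round(atz(p,c,z)),len(u))
a=cv2.resize(P["scene"]["img"][160:320,230:420],None,fx=4,fy=3.7,interpolation=3)
cv2.imwrite("pics/crop1.png",cv2.resize(P["scene"]["img"][165:315,235:415],None,fx=4,fy=4,interpolation=3)[:,:,::-1])
cv2.imwrite("pics/crop2.png",cv2.resize(P["side"]["img"][190:320,250:430],None,fx=4.4,fy=4.4,interpolation=3)[:,:,::-1])
E
```

```text
scene tag1 0.91 [278. 238.] [597. -38.  92.] 923
scene tag1 0.85 [292. 276.] [696. -39.  92.] 1140
scene tag1 0.83 [266. 202.] [496. -36.  92.] 847
scene lip1 0.96 [266. 202.] [496. -35.  92.] 851
scene lip1 0.8 [278. 238.] [597. -38.  92.] 933
scene lip1 0.64 [292. 276.] [696. -40.  92.] 1052
scene racer 0.58 [336. 199.] [504. 125.  45.] 857
scene van 0.63 [366. 267.] [700. 119.  50.] 1124
scene bare_base 0.97 [448. 307.] [834. 242.  38.] 1129
scene bare_base 0.65 [351. 236.] [605. 121.  38.] 922
scene bare_base 0.62 [419. 238.] [659. 258.  38.] 832
side tag1 0.97 [300. 212.] [697. -35.  92.] 550
side tag1 0.74 [388. 218.] [496. -28.  92.] 607
side tag1 0.63 [343. 216.] [596. -31.  92.] 613
side lip1 0.77 [300. 212.] [696. -35.  92.] 552
side lip1 0.71 [343. 215.] [596. -32.  92.] 581
side lip1 0.61 [387. 218.] [497. -30.  92.] 600
side racer 0.9 [384. 284.] [500. 135.  45.] 695
side van 0.74 [292. 275.] [694. 130.  50.] 806
side bare_base 0.71 [223. 331.] [807. 284.  38.] 985
side bare_base 0.6 [335. 280.] [603. 124.  38.] 727
side bare_base 0.57 [310. 345.] [636. 302.  38.] 1060
side bare_base 0.15 [339. 267.] [597.  83.  38.] 10106
```

View pics/crop1.png

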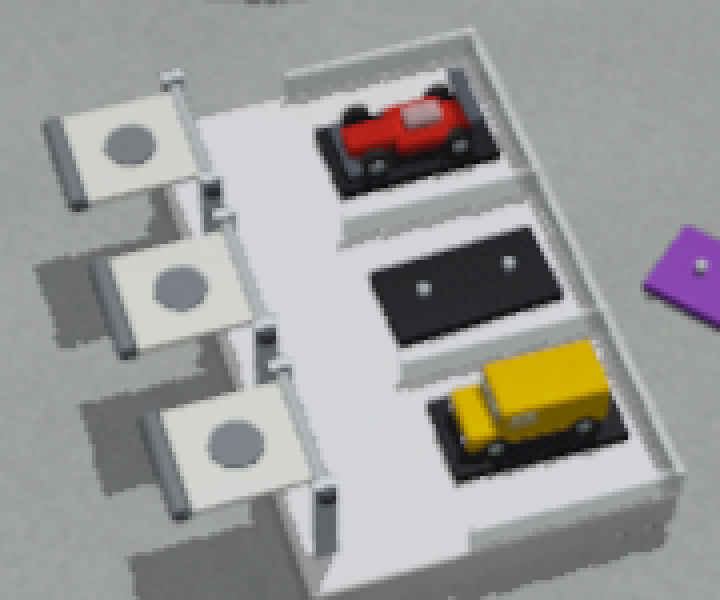

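View pics/crop2.png

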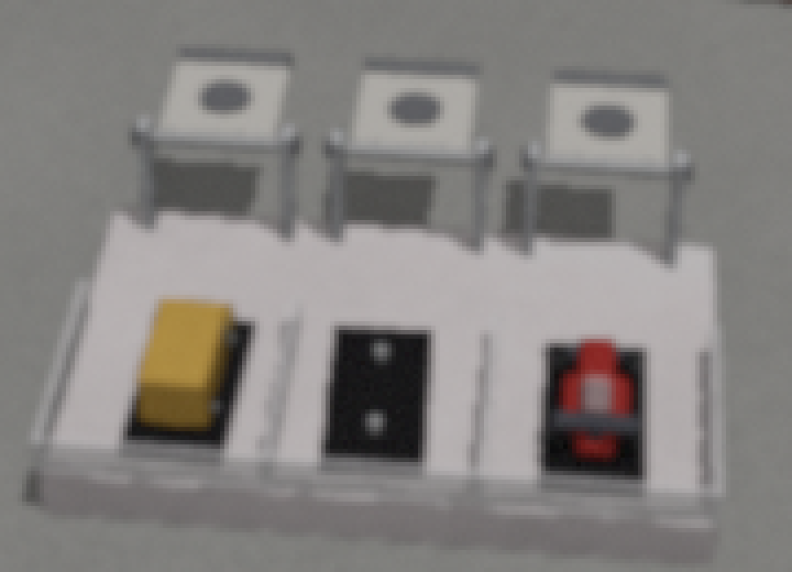

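Confirmed: the middle bay's base is black and bare, with two steel screws, and tag1 at (278,238) is in front of it. Plan: close the fingers, tilt the tool 45° so it points down and toward +y, come from the front, hook the tip under the lip and follow the arc.

```bash
cat >> h.py <<'E'
from scipy.spatial.transform import Rotation as Ro
def rel(s,pos,tilt,yaw):
    """tool pointing down-forward along plinth x (yaw), tilt deg from vertical; prints turn(deg), shift(m)"""
    ph=np.array([np.cos(yaw),np.sin(yaw),0]); t=np.radians(tilt)
    z=ph*np.sin(t)+np.array([0,0,-np.cos(t)]); y=np.array([np.sin(yaw),-np.cos(yaw),0]); x=np.cross(y,z)
    T=np.c_[x,y,z]; R=Ro.from_euler("xyz",s["tcp_rot"]).as_matrix()
    return np.round(Ro.from_matrix(R.T@T).as_rotvec(degrees=True),1), np.round(R.T@(np.array(pos)-s["eef_pos"])/1000,4)
E
python3 - <<'E'
from cell import readout, eyes
from h import *
P={n:eyes.read_camera(n) for n in ["scene","side"]}
a,b=P["scene"],P["side"]
print("lip",atz(a,[263.25,240.75],94),atz(b,[345.9,205],94))
# hinge middle between post tops: crop coords
print("posts scene",atz(a,[235+222/4,165+214/4],98),atz(a,[235+265/4,165+327/4],98))
print("posts side",atz(b,[250+333/4.4,190+137/4.4],98),atz(b,[250+485/4.4,190+147/4.4],98))
for yaw in [1.54]:
    for X in [(597,0,90),(595,-68,90)]: print(proj(a,X),proj(b,X))
print(rel(readout.state(),(590,-190,260),45,1.54))
E
```

```text
lip [595.47155072 -69.44127453  94.        ] [592.86839161 -69.3237023   94.        ]
posts scene [ 5.61950493e+02 -2.63702467e-02  9.80000000e+01] [638.13523683  -1.49159405  98.        ]
posts side [633.94243576   1.10848323  98.        ] [556.7477759    3.16411263  98.        ]
[295.80098189 233.48135016] [342.17738501 224.47599019]
[264.00447401 241.52611011] [344.92619921 206.67669966]
(array([-27. ,  39.3,  65.3]), array([-0.6176, -0.5722, -0.0454]))
```

move_arm(
  plan=[
    [[0,0,13],[-0.06,-0.055,-0.02],-1],
    [[0,0,26],[-0.12,-0.11,-0.04],-1],
    [[0,0,36],[-0.18,-0.16,-0.06],-1],
    [[0,0,46],[-0.24,-0.21,-0.06],-1],
    [[0,0,56],[-0.29,-0.26,-0.06],-1],
  ],
)

```text
t: 2.22
eef_pos: [374.5, 298.3, 270.6]
tcp_rot: [3.14, -0.0, 1.801]
ft_force: [0.7, 0.5, -0.4]
opening: 0.531
grip_force: 0.0
```

```bash
python3 - <<'E'
from cell import readout
from h import *
s=readout.state(); print(np.round(s["joints"],2),np.round(s["eef_pos"]),np.round(s["tcp_rot"],2)); print(rel(s,(590,-190,260),45,1.547))
E
```

```text
[0.53 0.22 1.83 0.   1.09 0.3 ] [375. 298. 271.] [ 3.14 -0.    1.8 ]
(array([-5.7, 44.7, 13.8]), array([-0.5246,  0.0982,  0.0106]))
```

move_arm(
  plan=[
    [[-1,9,3],[-0.055,0.01,0.0],-1],
    [[-2,18,6],[-0.11,0.02,0.0],-1],
    [[-4,27,8],[-0.17,0.03,0.0],-1],
    [[-5,36,11],[-0.22,0.04,0.0],-1],
    [[-6,45,14],[-0.28,0.05,0.0],-1],
  ],
)

```text
t: 2.85
eef_pos: [483.9, 49.1, 271.1]
tcp_rot: [3.13, -0.779, 1.56]
ft_force: [1.9, 1.3, 0.4]
opening: 0.023
grip_force: 0.0
```

```bash
python3 - <<'E'
from cell import readout
from h import *
s=readout.state(); print(np.round(s["joints"],2),np.round(s["eef_pos"]),np.round(s["tcp_rot"],2)); print(rel(s,(590,-190,200),45,1.547))
E
```

```text
[-0.42  0.34  1.89  0.73  1.35 -0.73] [484.  49. 271.] [ 3.13 -0.78  1.56]
(array([0.2, 0.4, 0.5]), array([-0.2193,  0.1101, -0.1153]))
```

```bash
cat >> h.py <<'E'
yaw=1.547; piv=np.array([597.5,0.7,90]); ph=np.array([np.cos(yaw),np.sin(yaw),0])
def W(u,z): return piv+u*ph+np.array([0,0,z-90])
E
python3 - <<'E'
from cell import readout
from h import *
s=readout.state()
for p in [(-160,160),(-117,98)]: print(W(*p),rel(s,W(*p),45,yaw))
E
```

```text
[ 593.69294704 -159.25470092  160.        ] (array([0.2, 0.4, 0.5]), array([-0.2255,  0.1129, -0.0652]))
[ 594.71609252 -116.26687505   98.        ] (array([0.2, 0.4, 0.5]), array([-0.2384,  0.1125,  0.0091]))
```

move_arm(
  plan=[
    [[0,0,0],[-0.045,0.022,-0.03],-1],
    [[0,0,0],[-0.09,0.045,-0.06],-1],
    [[0,0,0],[-0.14,0.07,-0.07],-1],
    [[0,0,0],[-0.185,0.093,-0.067],-1],
    [[0,0.4,0.5],[-0.2255,0.113,-0.065],-1],
  ],
)

```text
t: 3.48
eef_pos: [593.7, -158.8, 158.0]
tcp_rot: [-3.139, -0.781, 1.545]
ft_force: [0.7, -0.1, 0.3]
opening: 0.008
grip_force: 0.0
```

```bash
python3 - <<'E'
from cell import readout,eyes
from h import *
import cv2
p=eyes.read_camera("side"); q=eyes.read_camera("wrist")
cv2.imwrite("pics/s3.png",cv2.hconcat([cv2.resize(p["img"][120:330,240:450],(400,400)),cv2.resize(q["img"],(400,400))])[:,:,::-1])
s=readout.state(); print(np.round(s["joints"],2),np.round(s["eef_pos"]),s["ft_force"])
for u in [(-117,98),(-77,61)]: print(W(*u),rel(s,W(*u),45,yaw))
E
```

```text
[-0.63  0.72  1.52  0.62  1.45 -0.86] [ 593. -159.  156.] [-0.78461072  0.46142174  0.47977672]
[ 594.71609252 -116.26687505   98.        ] (array([-0.1,  0.2, -0.3]), array([-0.0099,  0.0005,  0.0713]))
[595.66785576 -76.27819982  61.        ] (array([-0.1,  0.2, -0.3]), array([-0.0077,  0.0007,  0.1257]))
```

View pics/s3.png

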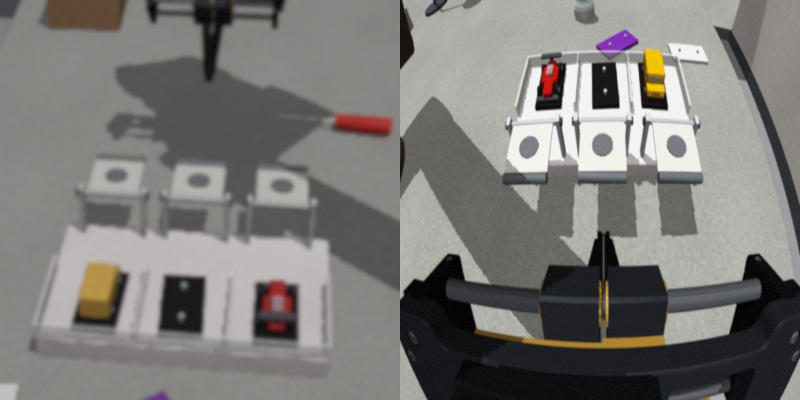

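The fingertip is lined up with the middle tag: the finger is at column 603 and the lip's middle at 602 in the wrist view. Now I go in under the lip.

move_arm(
  plan=[
    [[0,0,0],[-0.009,0.0005,0.035],-1],
    [[0,0,0],[-0.01,0.0005,0.07],-1],
    [[0,0,0],[-0.009,0.0005,0.095],-1],
    [[0,0,0],[-0.008,0.0005,0.12],-1],
    [[0,0,0],[-0.008,0.0005,0.124],-1],
  ],
)

```text
t: 4.2
eef_pos: [594.7, -74.6, 65.7]
tcp_rot: [-3.138, -0.781, 1.547]
ft_force: [-0.4, -0.6, -0.2]
opening: 0.006
grip_force: 0.0
```

```bash
python3 - <<'E'
from cell import readout,eyes
from h import *
import cv2
p=eyes.read_camera("scene"); q=eyes.read_camera("wrist")
cv2.imwrite("pics/s4.png",cv2.hconcat([cv2.resize(p["img"][180:300,200:320],(400,400)),cv2.resize(q["img"][60:360,180:480],(400,400))])[:,:,::-1])
s=readout.state(); print(np.round(s["joints"],2),np.round(s["eef_pos"],1),s["ft_force"])
for th in [0,15,30,45,60,75,90,105,120,130]:
    t=np.radians(th); o=np.array([-4,-18]); L=np.array([-70*np.cos(t),90+70*np.sin(t)])+o
    print(th,*rel(s,W(*L),45,yaw))
E
```

```text
[-0.53  0.8   1.66  0.71  1.23 -0.94] [595.3 -75.8  66.3] [-0.20709534 -0.22818105 -0.45776279]
0 [-0.1  0.3  0. ] [ 0.0058  0.0003 -0.0023]
15 [-0.1  0.3  0. ] [ 0.0202  0.0003 -0.0135]
30 [-0.1  0.3  0. ] [ 0.0371  0.0003 -0.0206]
45 [-0.1  0.3  0. ] [ 0.0552  0.0003 -0.023 ]
60 [-0.1  0.3  0. ] [ 0.0733  0.0003 -0.0207]
75 [-0.1  0.3  0. ] [ 0.0902  0.0003 -0.0138]
90 [-0.1  0.3  0. ] [ 0.1048  0.0004 -0.0028]
105 [-0.1  0.3  0. ] [0.116  0.0004 0.0117]
120 [-0.1  0.3  0. ] [0.1231 0.0004 0.0285]
130 [-0.1  0.3  0. ] [0.1252 0.0004 0.0405]
```

View pics/s4.png

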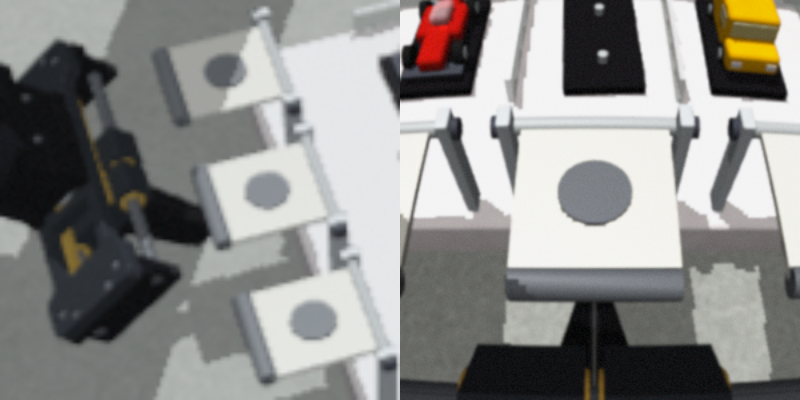

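The fingertip is under the lip, mid-width (wrist crop column 595), and touches nothing. Now I push it up slowly along the arc.

move_arm(
  plan=[
    [[0,0,0],[0.008,0,-0.004],-1],
    [[0,0,0],[0.016,0,-0.01],-1],
    [[0,0,0],[0.024,0,-0.015],-1],
    [[0,0,0],[0.031,0,-0.018],-1],
    [[0,0,0],[0.038,0,-0.02],-1],
  ],
)

```text
t: 4.92
eef_pos: [595.6, -62.8, 107.2]
tcp_rot: [-3.14, -0.781, 1.546]
ft_force: [-0.3, -0.6, 0.2]
opening: 0.006
grip_force: 0.2
```

```bash
cat > look.py <<'E'
import sys
from cell import readout,eyes
from h import *
import cv2
p=eyes.read_camera("scene"); q=eyes.read_camera("wrist")
cv2.imwrite(sys.argv[1],cv2.hconcat([cv2.resize(p["img"][180:300,200:320],(400,400)),cv2.resize(q["img"][60:360,180:480],(400,400))])[:,:,::-1])
s=readout.state(); print(np.round(s["joints"],2),np.round(s["eef_pos"],1),s["ft_force"])
for th in [30,45,60,75,90,105,120,130]:
    t=np.radians(th); o=np.array([-4,-18]); L=np.array([-70*np.cos(t),90+70*np.sin(t)])+o
    print(th,*rel(s,W(*L),45,yaw))
E
python3 look.py pics/s5.png
```

```text
[-0.51  0.74  1.66  0.71  1.27 -0.89] [595.7 -62.6 107.3] [-0.0787024  -0.19754583 -0.18181881]
30 [-0.1  0.3  0. ] [-0.0011  0.0003 -0.0007]
45 [-0.1  0.3  0. ] [ 0.017   0.0003 -0.0032]
60 [-0.1  0.3  0. ] [ 0.0351  0.0003 -0.0009]
75 [-0.1  0.3  0. ] [0.052  0.0003 0.006 ]
90 [-0.1  0.3  0. ] [0.0666 0.0003 0.0171]
105 [-0.1  0.3  0. ] [0.0778 0.0003 0.0315]
120 [-0.1  0.3  0. ] [0.0848 0.0004 0.0484]
130 [-0.1  0.3  0. ] [0.087  0.0004 0.0604]
```

View pics/s5.png

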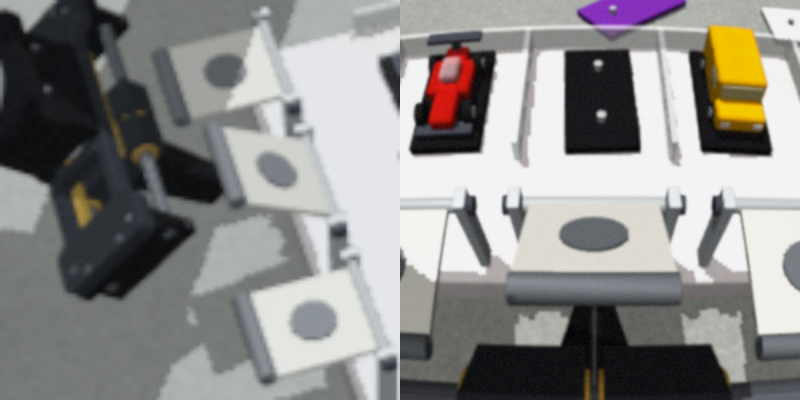

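The tag has risen to about 30° and follows the fingertip, and the neighbouring tags haven't moved. I continue along the arc.

move_arm(
  plan=[
    [[0,0,0],[0.009,0,-0.002],-1],
    [[0,0,0],[0.018,0,-0.003],-1],
    [[0,0,0],[0.027,0,-0.002],-1],
    [[0,0,0],[0.036,0,-0.001],-1],
    [[0,0,0],[0.044,0,0.002],-1],
  ],
)

```text
t: 5.65
eef_pos: [596.5, -29.8, 136.6]
tcp_rot: [-3.14, -0.781, 1.546]
ft_force: [-0.8, -0.3, 0.5]
opening: 0.007
grip_force: 0.1
```

```bash
python3 look.py pics/s6.png
```

```text
[-0.46  0.68  1.68  0.73  1.27 -0.84] [596.4 -29.5 136.6] [0.12263453 0.20931037 0.05789983]
30 [-0.1  0.3  0. ] [-0.0453  0.0004 -0.0032]
45 [-0.1  0.3  0. ] [-0.0272  0.0004 -0.0057]
60 [-0.1  0.3  0. ] [-0.009   0.0004 -0.0034]
75 [-0.1  0.3  0. ] [0.0079 0.0004 0.0035]
90 [-0.1  0.3  0. ] [0.0224 0.0004 0.0146]
105 [-0.1  0.3  0. ] [0.0336 0.0004 0.029 ]
120 [-0.1  0.3  0. ] [0.0407 0.0005 0.0459]
130 [-0.1  0.3  0. ] [0.0429 0.0005 0.0579]
```

View pics/s6.png

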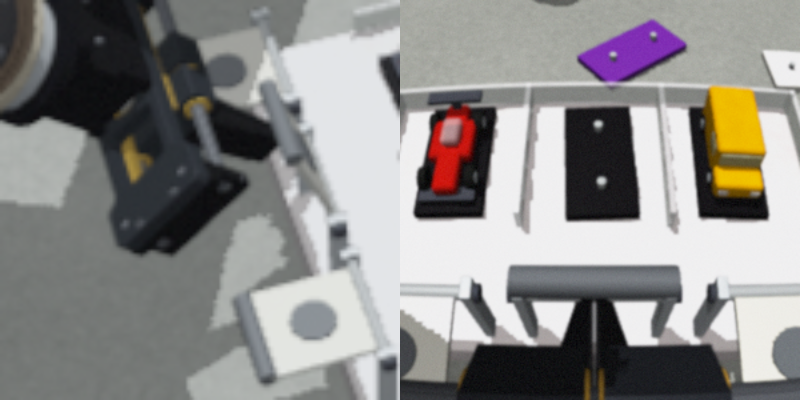

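The tag is at about 70°. I ease it past upright.

move_arm(
  plan=[
    [[0,0,0],[0.007,0,0.003],-1],
    [[0,0,0],[0.014,0,0.008],-1],
    [[0,0,0],[0.021,0,0.013],-1],
    [[0,0,0],[0.027,0,0.02],-1],
    [[0,0,0],[0.033,0,0.027],-1],
  ],
)

```text
t: 6.38
eef_pos: [597.4, 12.8, 140.1]
tcp_rot: [-3.139, -0.781, 1.546]
ft_force: [-0.4, 0.1, -0.0]
opening: 0.002
grip_force: 0.0
```

move_arm(
  plan=[
    [[0,0,0],[0.003,0,0.006],-1],
    [[0,0,0],[0.006,0,0.012],-1],
    [[0,0,0],[0.008,0,0.017],-1],
    [[0,0,0],[0.008,0,0.018],-1],
    [[0,0,0],[0.008,0,0.018],-1],
  ],
)

```text
t: 7.0
eef_pos: [597.9, 30.3, 133.0]
tcp_rot: [-3.14, -0.781, 1.546]
ft_force: [-0.3, -0.2, -0.2]
opening: 0.003
grip_force: 0.0
```

```bash
python3 look.py pics/s7.png
```

```text
[-0.37  0.67  1.73  0.79  1.21 -0.82] [597.9  30.2 133.1] [-0.26101602 -0.68594506 -0.8577945 ]
30 [-0.1  0.3 -0. ] [-0.0852  0.0003 -0.0477]
45 [-0.1  0.3 -0. ] [-0.0671  0.0003 -0.0502]
60 [-0.1  0.3 -0. ] [-0.049   0.0003 -0.0479]
75 [-0.1  0.3 -0. ] [-0.0321  0.0003 -0.041 ]
90 [-0.1  0.3 -0. ] [-0.0175  0.0003 -0.0299]
105 [-0.1  0.3 -0. ] [-0.0063  0.0003 -0.0155]
120 [-0.1  0.3 -0. ] [0.0008 0.0003 0.0014]
130 [-0.1  0.3 -0. ] [0.0029 0.0003 0.0134]
```

View pics/s7.png

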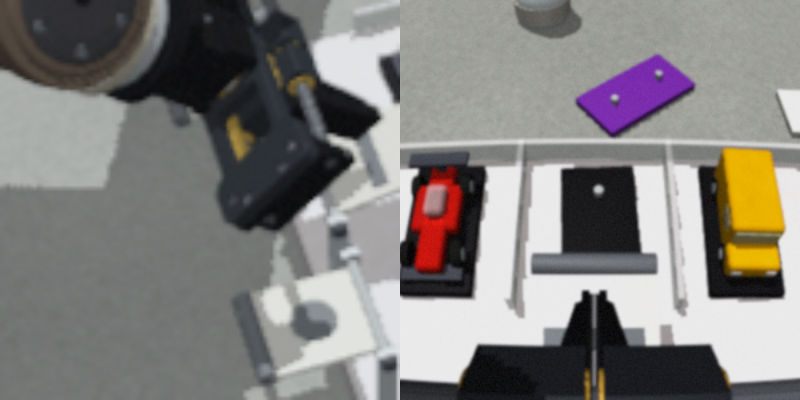

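The tag is past upright and falling away from the fingertip (lip at (595,263) in the wrist crop). I withdraw back and up along the tool axis.

move_arm(
  plan=[
    [[0,0,0],[0,0,-0.03],-1],
    [[0,0,0],[0,0,-0.07],-1],
    [[0,0,0],[0.0,0,-0.12],-1],
    [[0,0,0],[0.0,0,-0.16],-1],
    [[0,0,0],[0,0,-0.19],-1],
  ],
)

```text
t: 7.72
eef_pos: [594.9, -104.8, 269.3]
tcp_rot: [-3.141, -0.78, 1.546]
ft_force: [-0.0, 0.5, 0.3]
opening: -0.001
grip_force: 0.0
```

move_arm(
  plan=[
    [[0,0,0],[0,0,-0.02],-1],
    [[0,0,0],[0,0,-0.04],-1],
    [[0,0,0],[0.0,0,-0.04],-1],
    [[0,0,0],[0.0,0,-0.04],-1],
    [[0,0,0],[0,0,-0.04],-1],
  ],
)

```text
t: 8.35
eef_pos: [594.2, -130.8, 295.8]
tcp_rot: [-3.138, -0.781, 1.546]
ft_force: [0.3, -0.1, -0.7]
opening: 0.003
grip_force: 0.0
```

move_arm(
  plan=[
    [[0,0,0],[0,0,0],-1],
    [[0,0,0],[0,0,0],-1],
    [[0,0,0],[0,0,0],-1],
    [[0,0,0],[0,0,0],-1],
    [[0,0,0],[0,0,0],-1],
  ],
)

```text
t: 8.98
eef_pos: [594.3, -131.4, 296.4]
tcp_rot: [-3.14, -0.781, 1.546]
ft_force: [0.2, 0.4, 0.4]
opening: 0.003
grip_force: 0.0
```

move_arm(
  plan=[
    [[0,0,0],[0,0,0],-1],
    [[0,0,0],[0,0,0],-1],
    [[0,0,0],[0,0,0],-1],
    [[0,0,0],[0,0,0],-1],
    [[0,0,0],[0,0,0],-1],
  ],
)

```text
t: 9.6
eef_pos: [594.3, -131.4, 296.4]
tcp_rot: [-3.14, -0.781, 1.546]
ft_force: [0.0, -0.1, -0.4]
opening: 0.007
grip_force: 0.0
```

```bash
python3 - <<'E'
from cell import readout,eyes
from h import *
import cv2
p=eyes.read_camera("side"); q=eyes.read_camera("wrist"); print(readout.state()["eef_pos"])
cv2.imwrite("pics/s8.png",cv2.hconcat([cv2.resize(p["img"][170:330,250:430],(400,400)),cv2.resize(q["img"][40:360,160:480],(400,400))])[:,:,::-1])
E
```

```text
[ 594.29627268 -131.42694623  296.38011409]
```

View pics/s8.png

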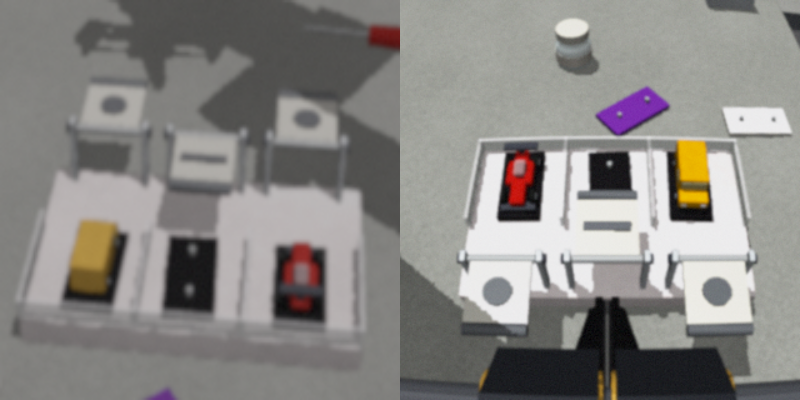

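The middle tag lies turned over with its cross bar up (at (203,158) left, (606,226) right). The other two tags, the base and the models are unchanged. I'll let it settle for another second, then hand in.

move_arm(
  plan=[
    [[0,0,0],[0,0,0],-1],
    [[0,0,0],[0,0,0],-1],
    [[0,0,0],[0,0,0],-1],
    [[0,0,0],[0,0,0],-1],
    [[0,0,0],[0,0,0],-1],
  ],
)

```text
t: 10.32
eef_pos: [594.3, -131.4, 296.4]
tcp_rot: [-3.139, -0.781, 1.546]
ft_force: [-0.4, 0.2, -1.1]
opening: 0.002
grip_force: 0.0
```

move_arm(
  plan=[
    [[0,0,0],[0,0,0],-1],
    [[0,0,0],[0,0,0],-1],
    [[0,0,0],[0,0,0],-1],
    [[0,0,0],[0,0,0],-1],
    [[0,0,0],[0,0,0],-1],
  ],
)

```text
t: 10.95
eef_pos: [594.3, -131.4, 296.4]
tcp_rot: [-3.14, -0.781, 1.546]
ft_force: [-0.2, -0.2, 0.6]
opening: 0.004
grip_force: 0.0
```

```bash
python3 -c "
from cell import env
print(env.job_done())"
```

```text
the job is handed in; nothing more can be done
None
```

I pushed the middle bay's tag over its hinge with a fingertip; it lies flat with its cross bar up, the other tags, models and base look undisturbed, and the job was handed in at about 11 s (no verdict was returned).

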